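# Try the lid of a sample case, free its catch if it is caught, and hold the lid up

### The arm

A 7-joint arm with a two-finger parallel gripper is mounted at the origin on a cart in front of the work surface, level with it; the furniture and walls round the work are solid. World frame = base frame: x ahead of the robot, y to its left, z up, the work surface at z = 0. Lengths are in m, angles in rad, forces in N, time in s.
With the tool pointing down it reaches from about 0.4 to 0.875 m from the base axis. Payload 19.3 kg.
Tool frame: the origin (TCP) lies at the very end of the fingers, on their centre line; the grasp point (between the pads) lies 19 mm behind it; z points along the fingers, y is the direction in which the jaws open and shut (so a half turn about z gives the same grasp; the last joint's range is limited). The gripper opens to 85 mm and grips with 20 to 120 N. Pads are 22 mm wide; open, the fingers measure 114 mm over their backs; the gripper's body (76 mm by 85 mm) begins 54 mm behind the grasp point. The pads swing forward as they close: fully open they stand 13 mm farther back than shut.
Start: joints at [-1.342, 0.521, -0.036, 1.599, 0.021, 1.021, -0.113], TCP at [0.184, 0.597, 0.231] pointing down, gripper open.
Joint ranges: [-2.91, 2.91], [-0.3, 2.13], [-1.5, 1.42], [0.17, 2.43], [-1.26, 4.41], [0.16, 1.93], [-2.52, 2.52]. Speed limits (rad/s): [1.89, 1.89, 2.39, 2.39, 3.01, 3.01, 3.01].

### API

Orientations are given as [roll, pitch, yaw] about the fixed x, y, z axes, in that order (R = Rz(yaw) Ry(pitch) Rx(roll)).
In Python, from workcell import bot gives the robot as it stands.
- The arm moves only by the tool apply_moves, never from a script. Its argument "commands" is a list of rows, each an object with "travel": the shift along the tool's x, y, z in m, a list of three; "twist": the turn, a rotation vector about the tool's x, y, z in degrees, a list of three; "claw": the finger opening in m, from 0 to 0.0854. A call has 1 to 10 rows; each row is the pose to reach, as a shift and turn from the pose commanded when the call began, along the tool's axes at that moment; what a row does not reach only later rows make up. A row lasts 1/10 s, in which the tool goes at most 50 mm and 8.59 degrees, less where a joint would pass 70% of its speed; a pose out of reach is approached as far as the arm can. A call with a gripper value outside its range is refused whole. The fingers move at their own pace and stop on an object; "force" is the grip in N (left out, the last holds). Time passes only in rows, so rows that repeat a pose let the fingers close. It gives the time, the measured TCP pose, the force and the opening at its end, in the units of the state.
- bot.observe(): the state, without advancing time (a new reading comes with each control period).
- bot.grab_frame(name): name is "scene" or "side" or "wrist"; returns a dict with "frame" (480x640x3 uint8, blue, green, red), "fx", "fy", "cx", "cy" (pixels), "pose" (4x4, takes a point from camera to world coordinates); the wrist camera has in their place "tool_from_camera" (4x4, takes a point from camera to tool coordinates, whose origin is the TCP and whose axes are the flange's). Camera axes: x right, y up, looking along -z (the intrinsics and any distortion apply to the point x, -y, -z); pixel columns grow to the right and rows downward; lengths in m; the calibration is good to about 2 mm. A picture is of the moment at which its call begins: read the wrist's pose just before it. There is no depth.
- bot.job_done(): hands the job in, once; it reports no verdict.
The state is a dict: "clock": time; "qpos": joint angles; "qd": joint speeds; "joint_efforts": joint torques, N m; "position": TCP position; "tool_rot": TCP orientation; "force": force on the tool from outside, world axes, zero at the start; "moment": the same for the moment, N m; "grip_width": finger opening in m.
Only numpy, scipy, OpenCV 4.12 (cv2) and the standard library are available. Lean on these libraries where they do the work, as an engineer would, in place of code of your own. Each camera call takes 0.05 s, during which the arm holds its last target.

### The job

Before touching the blue knob, gently tug up the lid of the white sample case by its handle to learn whether its catch is caught. If it is caught, slide the blue knob across to its other stop to free it; either way then raise the lid about half open, roughly 45 degrees, and finish still holding it up there so that the samples can be reached. Leave the beaker, the bottle and the tape roll beside the case where they are.

Things in the scene. Friction and masses are not known exactly. Their poses are not given: they have to be found in the camera images.
- case: white open-topped sample case, fixed to the bench, with a grey latch deck along its front. Origin: centre of the underside of the white box; x points from the front (knob side) to the hinge, y to the left along the hinge, z up. White box 200 (x) x 260 (y) x 100 mm high; deck in front of it from x = -170 to -100 mm, 260 mm wide, top at z = 80 mm. The catch inside cannot be seen
- lid (a joint): white lid, 205 x 266 x 8 mm, about 0.45 kg, hinged along the far upper edge of the case. 0 = shut, grows as the front is raised, 1.4 at most (rad). It falls shut when let go. Caught, it has free play to about 0.05 rad (the handle rises about 8 mm) and then stops hard; free, it lifts with about 2 to 3 N at the handle
- lid_hinge (a point): middle of the lid's hinge line: 100 mm behind the case's origin (+x of the case), 100 mm above the bench; the hinge runs along y of the case
- lid_handle (a point): middle of the lid's handle: a round bar 100 mm long, parallel to the hinge, with a rubber sleeve 16 mm thick over its middle 80 mm, its centre line 38 mm above the lid's top face, on two posts at its ends; with the lid shut it is 146 mm above the bench, 170 mm in front of the hinge line and 46 mm above it. The point turns with the lid
- latch (a joint): blue sliding knob. 0 = left stop (+y of the case), where it starts (within 2 mm); 0.028 m = right stop. Takes about 3 N and stays where left. One stop is caught and the other free; which is which is drawn at random each time and nothing outside tells. Slid with the lid down it changes over between a third and three quarters of its travel
- latch_knob (a point): top middle of the blue knob: an upright fin 24 mm (x of the case) x 14 mm (y of the case) and 40 mm tall above a flat black shoe; its top is 122 mm above the bench, 138 mm in front of the case's origin
- beaker: clear beaker, about 65 mm wide and 90 mm tall, standing to the left of the case; origin at the centre of its underside
- salt_bottle: white bottle with a blue cap, 62 mm wide and 125 mm tall, standing to the right of the case; origin at the centre of its underside
- tape: yellow roll of tape, 66 mm wide and 18 mm tall, lying to the right in front of the case; origin at the centre of its underside

How it is judged:
By the outcome, as a careful person would: the job done as asked, in the order asked, and still so for the second after the job is handed in, while the arm keeps its last pose, push and grip.
It also fails if it takes over 61 s, if anything falls off the work surface, if the arm or the gripper's body presses on something with over 40 N, if the wrist force passes 120 N, or if a joint passes its speed limit or range.

## Working session

There is one attempt and no reset: what is moved stays moved. The work goes in short steps, Python scripts to look and compute and a tool call to move; the robot and the scene stay as the last step left them, time stands still between calls to the robot, and variables do not carry over. Pictures are saved under pics/ and viewed, and the job is handed in when it is done.

Besides the shell and the picture viewer there is one more tool, called as name(argument=value, ...), one argument or row to a line, values as JSON. apply_moves: Moves the arm, as the interface text tells. Its arguments: {"type":"object","properties":{"commands":{"type":"array"},"force":{"type":"number"}},"required":["commands"]}

```bash
ls; mkdir -p pics; python3 - <<'E'
from workcell import bot
import cv2,json,numpy as np
print(bot.observe())
for n in ("scene","side","wrist"):
    f=bot.grab_frame(n)
    cv2.imwrite(f"pics/{n}0.png",f["frame"])
    print(n,{k:(np.round(v,4).tolist() if not np.isscalar(v) else v) for k,v in f.items() if k!="frame"})
E
```

```text
pics
{'clock': 0.0, 'qpos': array([-1.34222384,  0.52201604, -0.0363456 ,  1.59998458,  0.02121294,
        1.02111402, -0.11281699]), 'qd': array([-3.74047195e-04,  1.75742451e-03,  3.02042126e-04, -5.45328987e-05,
        9.74962771e-05,  1.94553620e-04,  6.55622898e-04]), 'joint_efforts': array([-8.38608048e-04, -9.27101469e+01,  1.97927959e+00, -3.69927907e+01,
        1.78068416e-02,  8.25522118e-03, -5.88291016e-06]), 'position': array([0.1838975 , 0.59698486, 0.23073266]), 'tool_rot': array([-3.14045919e+00,  8.32740393e-05,  2.84281538e+00]), 'force': array([ 0.22960521,  0.23661143, -0.67185301]), 'moment': array([0.01968606, 0.013572  , 0.02365859]), 'grip_width': 0.08563341293478718}
scene {'fx': 599.5749652370155, 'fy': 599.5749652370155, 'cx': 320.08767621702003, 'cy': 242.1707419390708, 'pose': [[0.4548, 0.6661, -0.5912, -0.1148], [-0.8905, 0.3321, -0.3109, -0.3582], [-0.0108, 0.6679, 0.7442, 0.9789], [0.0, 0.0, 0.0, 1.0]]}
side {'fx': 505.20695146971224, 'fy': 505.20695146971224, 'cx': 317.65363411770045, 'cy': 241.1607476398012, 'pose': [[0.9951, 0.0523, -0.0835, 0.496], [-0.0985, 0.5495, -0.8297, -0.8025], [0.0025, 0.8339, 0.552, 0.6702], [0.0, 0.0, 0.0, 1.0]]}
wrist {'fx': 420.85342949655745, 'fy': 420.85342949655745, 'cx': 315.5275185076918, 'cy': 244.84911548478587, 'tool_from_camera': [[0.0, 0.9504, 0.311, 0.0808], [1.0, 0.0001, -0.0004, 0.0004], [-0.0005, 0.311, -0.9504, -0.1426], [0.0, 0.0, 0.0, 1.0]]}
```

View pics/scene0.png

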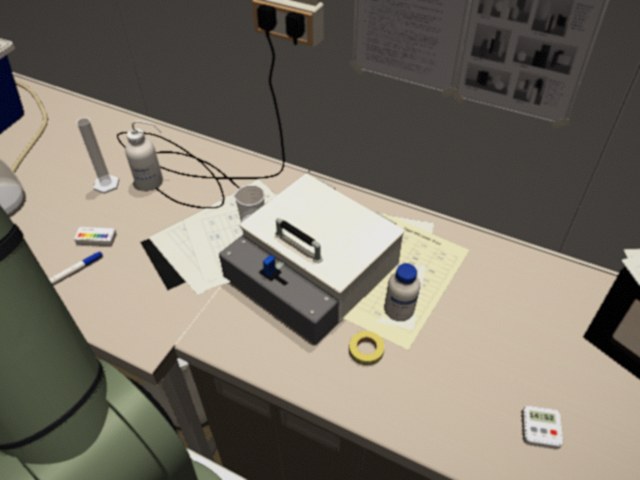

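View pics/side0.png

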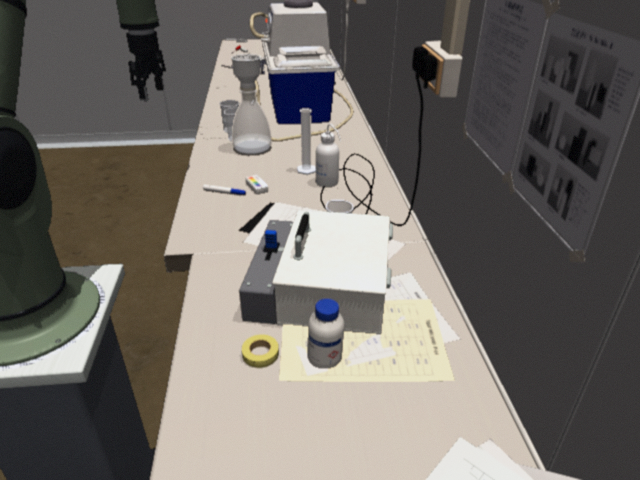

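View pics/wrist0.png

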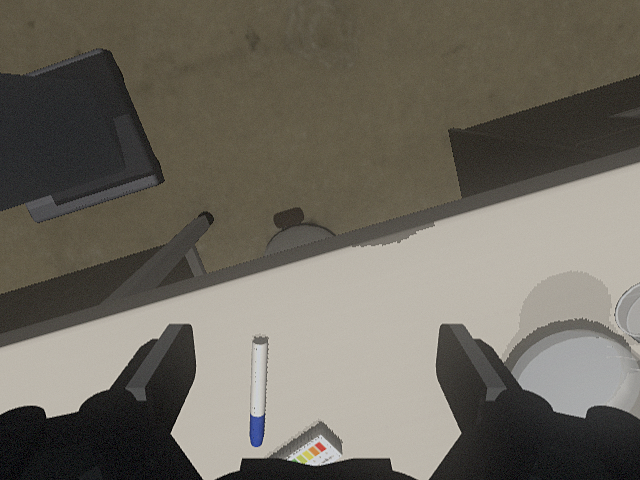

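The scene view shows the case's lid at roughly (320,235), the handle at (298,240), the knob at (270,265), the beaker at (250,200), the bottle at (403,292) and the tape at (366,348). I'll zoom in to get exact corner positions.

```bash
python3 - <<'E'
import cv2
a=cv2.imread("pics/scene0.png")[165:345,210:420]; cv2.imwrite("pics/sc_z.png",cv2.resize(a,(798,684))[:600] if 0 else cv2.resize(a,(700,600),interpolation=cv2.INTER_CUBIC))
a=cv2.imread("pics/side0.png")[190:370,230:440]; cv2.imwrite("pics/si_z.png",cv2.resize(a,(700,600),interpolation=cv2.INTER_CUBIC))
E
```

```text
(no output)
```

View pics/sc_z.png

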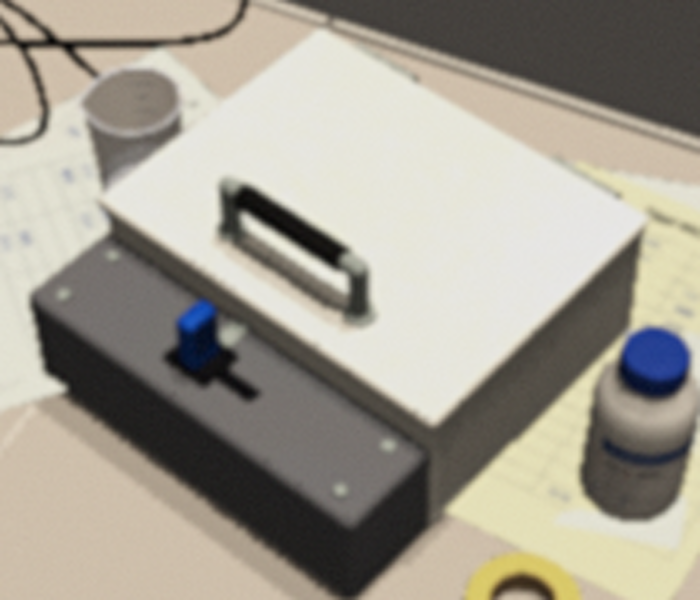

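View pics/si_z.png

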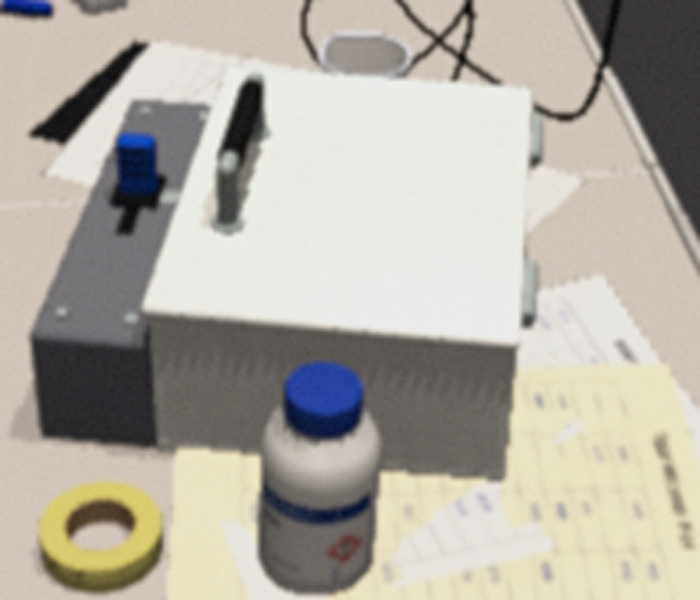

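```bash
cat > h.py <<'E'
import numpy as np, cv2, glob
from scipy.optimize import least_squares
K={'scene':(599.575,320.088,242.171,np.array([[0.4548,0.6661,-0.5912,-0.1148],[-0.8905,0.3321,-0.3109,-0.3582],[-0.0108,0.6679,0.7442,0.9789],[0,0,0,1]])),
'side':(505.207,317.654,241.161,np.array([[0.9951,0.0523,-0.0835,0.496],[-0.0985,0.5495,-0.8297,-0.8025],[0.0025,0.8339,0.552,0.6702],[0,0,0,1]]))}
def proj(n,P):
    f,cx,cy,T=K[n]; p=(np.atleast_2d(P)-T[:3,3])@T[:3,:3]
    return np.c_[cx+f*p[:,0]/-p[:,2], cy-f*p[:,1]/-p[:,2]]
def ray_z(n,uv,z):
    f,cx,cy,T=K[n]; d=T[:3,:3]@np.array([(uv[0]-cx)/f,-(uv[1]-cy)/f,-1]); o=T[:3,3]
    return o+d*(z-o[2])/d[2]
def w(case,P):
    x,y,a=case; P=np.atleast_2d(P); c,s=np.cos(a),np.sin(a)
    return np.c_[x+c*P[:,0]-s*P[:,1], y+s*P[:,0]+c*P[:,1], P[:,2]]
def lidP(P,q):  # point given with lid shut in case coords, lid raised q
    P=np.atleast_2d(P)-[.1,0,.1]; c,s=np.cos(q),np.sin(q)
    return np.c_[c*P[:,0]+s*P[:,2], P[:,1], -s*P[:,0]+c*P[:,2]]+[.1,0,.1]
E
python3 - <<'E'
from h import *
sc=[((325,30),(100,133,108)),((102,203),(-105,133,108)),((432,420),(-105,-133,108)),((648,225),(100,-133,108)),((33,300),(-170,130,80)),((350,528),(-170,-130,80)),((350,598),(-170,-130,0))]
si=[((530,90),(100,133,108)),((147,312),(-105,-133,108)),((518,345),(100,-133,108)),((35,340),(-170,-130,80)),((43,432),(-170,-130,0))]
U=[('scene',np.array(a)*.3+[210,165],np.array(b)/1000) for a,b in sc]+[('side',np.array(a)*.3+[230,190],np.array(b)/1000) for a,b in si]
def res(c): return np.concatenate([(proj(n,w(c,P))-u).ravel() for n,u,P in U])
r=least_squares(res,[.6,-.1,0],loss='soft_l1'); print(r.x, np.round(res(r.x).reshape(-1,2),1).tolist())
c=r.x
for n,off in(('scene',(210,165)),('side',(230,190))):
    for nm,P in (('handle',(-.07,0,.146)),('hl',(-.07,.05,.146)),('hr',(-.07,-.05,.146)),('knob0',(-.138,.014,.122)),('knob c',(-.138,0,.122))):
        print(n,nm,((proj(n,w(c,P))[0]-off)/.3).round(0))
print('knob from images', ray_z('scene',np.array([203,306])*.3+[210,165],.122), ray_z('side',np.array([136,138])*.3+[230,190],.122), 'case frame knob c',w(c,(-.138,0,.122)),'handle',w(c,(-.07,0,.146)))
E
```

```text
[ 0.6188836   0.02031432 -0.24667982] [[-0.3, -2.2], [-1.6, -2.6], [0.9, 1.3], [2.3, -2.8], [-2.0, -3.3], [0.8, -0.6], [1.4, 2.4], [1.3, -0.6], [-3.1, -1.2], [0.5, -0.1], [-2.8, -1.9], [-1.7, 2.8]]
scene handle [296. 225.]
scene hl [232. 183.]
scene hr [362. 267.]
scene knob0 [197. 309.]
scene knob c [215. 321.]
side handle [242. 124.]
side hl [256.  82.]
side hr [227. 171.]
side knob0 [137. 137.]
side knob c [131. 149.]
knob from images [0.49169683 0.06579073 0.122     ] [0.4880475  0.06609156 0.122     ] case frame knob c [[0.48506107 0.05401194 0.122     ]] handle [[0.55100261 0.03740732 0.146     ]]
```

```bash
cat >> h.py <<'E'
from scipy.spatial.transform import Rotation as Rot
case=np.array([0.6189,0.0203,-0.2467])
def rel(st,pos,rpy):
    R=Rot.from_euler('xyz',st['tool_rot']); R2=Rot.from_euler('xyz',rpy)
    return np.round((R.inv().apply(np.array(pos)-st['position']))*1000,1), np.round((R.inv()*R2).as_rotvec(degrees=True),2)
E
python3 - <<'E'
from h import *
from workcell import bot
s=bot.observe()
print(rel(s,[.3,.40,.33],[np.pi,0,2.2]))
print(rel(s,[.551,.037,.30],[np.pi,0,1.324]))
for uv in((305,172),(327,183),(252,150),(230,135)): print(ray_z('side',uv,0))
E
```

```text
(array([-168.9, -154.2,  -99. ]), array([-5.000e-02,  2.000e-02,  3.682e+01]))
(array([-515.7, -427.2,  -68.7]), array([-4.000e-02,  4.000e-02,  8.701e+01]))
[0.59660582 0.58623562 0.        ]
[0.65464466 0.50737448 0.        ]
[0.43532528 0.76796365 0.        ]
[0.35712658 0.90720282 0.        ]
```

apply_moves(
  commands=[
    {"travel": [0,0,-0.03],"twist": [0,0,4]},
    {"travel": [-0.02,-0.02,-0.06],"twist": [0,0,8]},
    {"travel": [-0.05,-0.045,-0.08],"twist": [0,0,14]},
    {"travel": [-0.08,-0.075,-0.095],"twist": [0,0,20]},
    {"travel": [-0.11,-0.1,-0.099],"twist": [0,0,26]},
    {"travel": [-0.14,-0.127,-0.099],"twist": [0,0,32]},
    {"travel": [-0.17,-0.154,-0.099],"twist": [0,0,37]},
    {"travel": [-0.21,-0.185,-0.099],"twist": [0,0,43]},
    {"travel": [-0.25,-0.215,-0.099],"twist": [0,0,50]},
    {"travel": [-0.28,-0.24,-0.099],"twist": [0,0,55]},
  ],
)

```text
invalid input at $.commands[0]: expected keys travel, twist, claw
```

```bash
python3 - <<'E'
from h import *
from workcell import bot
s=bot.observe(); print(s)
print(rel(s,[.551,.037,.30],[np.pi,0,1.324]))
E
```

```text
{'clock': 0.15, 'qpos': array([-1.34215627,  0.52187851, -0.03628768,  1.59986612,  0.02118956,
        1.02109517, -0.11280702]), 'qd': array([-0.00029491, -0.00109679, -0.00123026, -0.00195494,  0.00033781,
       -0.00147627,  0.00244961]), 'joint_efforts': array([ 2.39113237e-03, -9.27399373e+01,  1.98048480e+00, -3.70058763e+01,
        1.78292720e-02,  6.48536748e-03,  1.34648909e-05]), 'position': array([0.18398155, 0.59704642, 0.23086142]), 'tool_rot': array([-3.14073271e+00,  6.84736144e-05,  2.84269317e+00]), 'force': array([-0.2144607 , -0.45947619, -0.38613058]), 'moment': array([-0.00932093,  0.00561608, -0.03477762]), 'grip_width': 0.08545015680527698}
(array([-515.7, -427.2,  -68.7]), array([-4.000e-02,  4.000e-02,  8.701e+01]))
```

The move was refused because every row needs a claw value, so I'll resend it with that added.

apply_moves(
  commands=[
    {"travel": [0,0,-0.03],"twist": [0,0,4],"claw": 0.085},
    {"travel": [-0.02,-0.02,-0.06],"twist": [0,0,8],"claw": 0.085},
    {"travel": [-0.05,-0.045,-0.08],"twist": [0,0,14],"claw": 0.085},
    {"travel": [-0.08,-0.075,-0.095],"twist": [0,0,20],"claw": 0.085},
    {"travel": [-0.11,-0.1,-0.099],"twist": [0,0,26],"claw": 0.085},
    {"travel": [-0.14,-0.127,-0.099],"twist": [0,0,32],"claw": 0.085},
    {"travel": [-0.17,-0.154,-0.099],"twist": [0,0,37],"claw": 0.085},
    {"travel": [-0.21,-0.185,-0.099],"twist": [0,0,43],"claw": 0.085},
    {"travel": [-0.25,-0.215,-0.099],"twist": [0,0,50],"claw": 0.085},
    {"travel": [-0.28,-0.24,-0.099],"twist": [0,0,55],"claw": 0.085},
  ],
)

```text
clock: 1.15
position: [0.3822, 0.283, 0.3304]
tool_rot: [3.141, 0.0, 1.877]
force: [0.1, 1.1, -1.0]
grip_width: 0.085
```

```bash
python3 - <<'E'
from h import *
from workcell import bot
s=bot.observe(); print(s)
print(rel(s,[.551,.037,.30],[np.pi,0,1.324]))
E
```

```text
{'clock': 1.15, 'qpos': array([-1.01647194,  0.17834059,  0.29788111,  1.85684704, -0.05785668,
        1.11449708, -0.39183901]), 'qd': array([ 0.46506282, -0.05648783,  0.36286633,  0.09609048, -0.05585204,
       -0.02313571,  0.02087261]), 'joint_efforts': array([ -5.95648929, -56.07383609,   0.98368384, -38.24400544,
         0.17775529,   0.23928682,  -0.39277243]), 'position': array([0.3821862 , 0.28296237, 0.33043522]), 'tool_rot': array([3.14128277e+00, 3.43053916e-05, 1.87650195e+00]), 'force': array([ 0.10590358,  1.11296582, -0.9928264 ]), 'moment': array([0.03444333, 0.01218793, 0.05414654]), 'grip_width': 0.08504412143548598}
(array([-285.4,   87. ,   30.5]), array([ 2.000e-02, -0.000e+00,  3.166e+01]))
```

apply_moves(
  commands=[
    {"travel": [-0.03,0.009,0],"twist": [0,0,4],"claw": 0.085},
    {"travel": [-0.065,0.02,0],"twist": [0,0,8],"claw": 0.085},
    {"travel": [-0.1,0.03,0.0],"twist": [0,0,12],"claw": 0.085},
    {"travel": [-0.14,0.042,0.005],"twist": [0,0,16],"claw": 0.085},
    {"travel": [-0.18,0.055,0.01],"twist": [0,0,20],"claw": 0.085},
    {"travel": [-0.22,0.067,0.015],"twist": [0,0,25],"claw": 0.085},
    {"travel": [-0.25,0.076,0.02],"twist": [0,0,29],"claw": 0.085},
    {"travel": [-0.275,0.084,0.025],"twist": [0,0,31.5],"claw": 0.085},
    {"travel": [-0.285,0.087,0.03],"twist": [0,0,31.7],"claw": 0.085},
    {"travel": [-0.285,0.087,0.03],"twist": [0,0,31.7],"claw": 0.085},
  ],
)

```text
clock: 2.15
position: [0.5511, 0.04, 0.2995]
tool_rot: [-3.14, 0.001, 1.329]
force: [-0.4, 0.3, 0.8]
grip_width: 0.0849
```

```bash
python3 - <<'E'
from h import *
from workcell import bot
s=bot.observe(); print(s)
print(rel(s,[.551,.037,.30],[np.pi,0,1.324]))
np.save('w1.npy',np.r_[s['position'],s['tool_rot']])
f=bot.grab_frame('wrist'); cv2.imwrite('pics/w1.png',f['frame']); np.save('w1T.npy',f['tool_from_camera'])
E
```

```text
{'clock': 2.15, 'qpos': array([-0.57325514,  0.37632239,  0.53379357,  1.72780057, -0.21094938,
        1.09648409, -0.21514625]), 'qd': array([-0.03941659, -0.02989031, -0.02108759,  0.00503986,  0.00564633,
        0.01228625, -0.02602971]), 'joint_efforts': array([  2.83721566, -68.58627319,  11.05697036, -38.45847845,
        -0.14890612,  -0.3090327 ,   0.60996937]), 'position': array([0.55113038, 0.04003364, 0.29945629]), 'tool_rot': array([-3.14048278e+00,  1.12175567e-03,  1.32856183e+00]), 'force': array([-0.37368455,  0.26118395,  0.82024915]), 'moment': array([ 0.02413151, -0.00011793,  0.00046585]), 'grip_width': 0.08493970177754316}
(array([-3. ,  0.6, -0.5]), array([-0.06,  0.06,  0.26]))
```

View pics/w1.png

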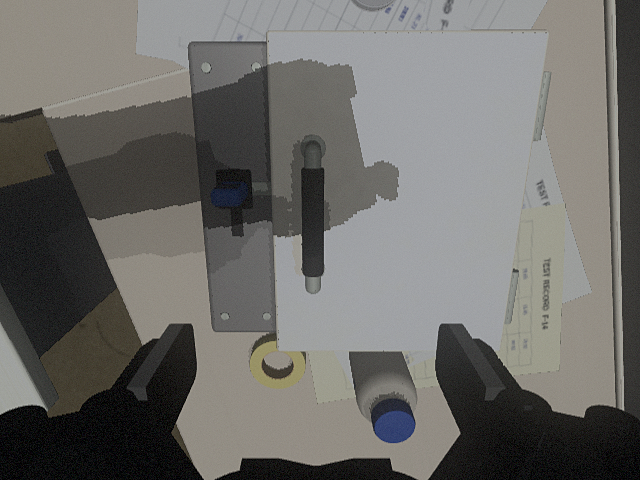

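The wrist view shows the handle's sleeve running from (313,168) to (313,276) and the knob top near (230,195). The lid corners are at (268,31), (548,30) and (278,352). I'll refine the case pose from these.

```bash
cat >> h.py <<'E'
def projw(P,st,T,f=420.853,cx=315.528,cy=244.849):
    Rw=Rot.from_euler('xyz',st[3:]); p=Rw.inv().apply(np.atleast_2d(P)-st[:3]); p=(p-T[:3,3])@T[:3,:3]
    return np.c_[cx+f*p[:,0]/-p[:,2], cy-f*p[:,1]/-p[:,2]]
E
python3 - <<'E'
from h import *
st=np.load('w1.npy');T=np.load('w1T.npy')
U=[((268,31),(-105,133,108)),((548,30),(100,133,108)),((278,352),(-105,-133,108)),((313,168),(-70,40,146)),((313,276),(-70,-40,146)),((188,43),(-170,130,80)),((213,331),(-170,-130,80))]
u=np.array([a for a,b in U]);P=np.array([b for a,b in U])/1000
res=lambda c:(projw(w(c,P),st,T)-u).ravel()
r=least_squares(res,case,loss='soft_l1');c=r.x
print(c);print(np.round(res(c).reshape(-1,2),1).tolist()); print(np.round(res(case).reshape(-1,2),1).tolist())
res2=lambda c:(projw(w(c[:3],P+[0,0,c[3]]),st,T)-u).ravel()
print(least_squares(res2,[*case,0]).x)
print(w(c,[(-.07,0,.146),(-.138,.014,.122)]), projw(w(c,(-.138,.014,.122)),st,T))
E
```

```text
[ 0.61711286  0.02307618 -0.23957313]
[[-2.8, -0.2], [3.9, -0.0], [-1.2, 1.9], [1.4, 0.9], [1.7, -0.8], [-1.7, -1.5], [-0.4, 4.3]]
[[2.0, 2.2], [7.9, 4.6], [0.5, 3.4], [5.2, 3.5], [4.5, 1.3], [2.7, -0.0], [1.2, 5.3]]
[ 0.61688094  0.02301367 -0.24050041 -0.0041834 ]
[[0.5491121  0.03968634 0.146     ]
 [0.48637626 0.06942207 0.122     ]] [[226.56477124 198.66901554]]
```

```bash
sed -i 's/^case=.*/case=np.array([0.6166,0.0231,-0.2396])/' h.py; python3 - <<'E'
from h import *
from workcell import bot
s=bot.observe()
H=w(case,(-.07,0,.127))[0]; print(H, rel(s,H,[np.pi,0,np.pi/2+case[2]]))
E
```

```text
[0.54859969 0.03971199 0.127     ] (array([ -1.9,  -1.7, 172.9]), array([-0.05,  0.02, -0.07]))
```

apply_moves(
  commands=[
    {"travel": [0,-0.001,0.02],"twist": [0,0,0],"claw": 0.06},
    {"travel": [-0.001,-0.002,0.05],"twist": [0,0,0],"claw": 0.06},
    {"travel": [-0.001,-0.002,0.08],"twist": [0,0,0],"claw": 0.06},
    {"travel": [-0.001,-0.002,0.105],"twist": [0,0,0],"claw": 0.06},
    {"travel": [-0.001,-0.002,0.125],"twist": [0,0,0],"claw": 0.06},
    {"travel": [-0.001,-0.002,0.14],"twist": [0,0,0],"claw": 0.06},
    {"travel": [-0.001,-0.002,0.15],"twist": [0,0,0],"claw": 0.06},
    {"travel": [-0.001,-0.002,0.16],"twist": [0,0,0],"claw": 0.06},
    {"travel": [-0.001,-0.002,0.168],"twist": [0,0,0],"claw": 0.06},
    {"travel": [-0.001,-0.002,0.172],"twist": [0,0,0],"claw": 0.06},
  ],
)

```text
clock: 3.2
position: [0.5489, 0.0408, 0.1279]
tool_rot: [-3.141, -0.0, 1.33]
force: [-1.0, 0.0, 0.1]
grip_width: 0.0599
```

```bash
python3 - <<'E'
from h import *
from workcell import bot
s=bot.observe();print(s['position'],s['tool_rot'],s['force'],s['grip_width'])
f=bot.grab_frame('wrist'); cv2.imwrite('pics/w2.png',f['frame'])
f=bot.grab_frame('side'); cv2.imwrite('pics/s2.png',cv2.resize(f['frame'][140:380,200:520],(800,600)))
E
```

```text
[0.5489264  0.04077828 0.12790024] [-3.14137573e+00 -6.50065606e-05  1.33004111e+00] [-0.96371614  0.04792462  0.08509647] 0.0599447251116996
```

View pics/w2.png

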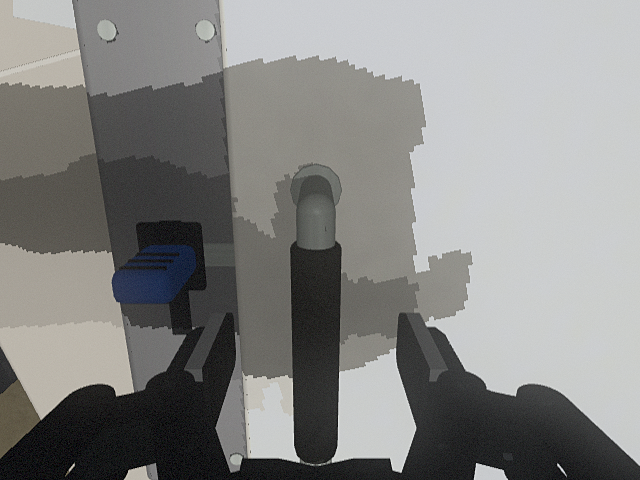

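View pics/s2.png

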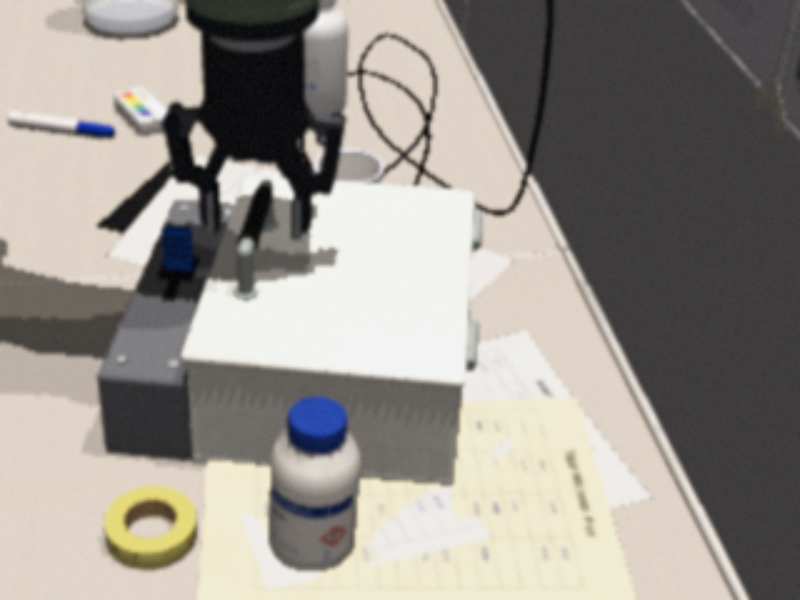

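The bar sits centred between the pads (bar column 316, pads at 233 and 398), and the knob at about (155,275) is clear of the fingers. Closing.

apply_moves(
  commands=[
    {"travel": [0,0,0.001],"twist": [0,0,0],"claw": 0.0},
    {"travel": [0,0,0.001],"twist": [0,0,0],"claw": 0.0},
    {"travel": [0,0,0.001],"twist": [0,0,0],"claw": 0.0},
    {"travel": [0,0,0.001],"twist": [0,0,0],"claw": 0.0},
    {"travel": [0,0,0.001],"twist": [0,0,0],"claw": 0.0},
    {"travel": [0,0,0.001],"twist": [0,0,0],"claw": 0.0},
    {"travel": [0,0,0.001],"twist": [0,0,0],"claw": 0.0},
  ],
  force=40,
)

```text
clock: 4.0
position: [0.5489, 0.0406, 0.1277]
tool_rot: [-3.141, -0.0, 1.33]
force: [-2.6, -0.2, 6.1]
grip_width: 0.0149
```

apply_moves(
  commands=[
    {"travel": [0,0,-0.001],"twist": [0,0,0],"claw": 0.0},
    {"travel": [0,0.0005,-0.002],"twist": [0,0,0],"claw": 0.0},
    {"travel": [0,0.0007,-0.003],"twist": [0,0,0],"claw": 0.0},
    {"travel": [0,0.001,-0.004],"twist": [0,0,0],"claw": 0.0},
    {"travel": [0,0.0012,-0.005],"twist": [0,0,0],"claw": 0.0},
    {"travel": [0,0.0015,-0.006],"twist": [0,0,0],"claw": 0.0},
    {"travel": [0,0.0015,-0.006],"twist": [0,0,0],"claw": 0.0},
  ],
)

```text
clock: 4.7
position: [0.5504, 0.0402, 0.1333]
tool_rot: [-3.141, -0.0, 1.33]
force: [-0.8, 0.3, -4.8]
grip_width: 0.0148
```

apply_moves(
  commands=[
    {"travel": [0,0.0003,-0.001],"twist": [0,0,0],"claw": 0.0},
    {"travel": [0,0.0006,-0.002],"twist": [0,0,0],"claw": 0.0},
    {"travel": [0,0.0008,-0.003],"twist": [0,0,0],"claw": 0.0},
    {"travel": [0,0.0008,-0.003],"twist": [0,0,0],"claw": 0.0},
  ],
)

```text
clock: 5.1
position: [0.5512, 0.0399, 0.1362]
tool_rot: [-3.141, 0.0, 1.33]
force: [0.4, 1.8, -10.4]
grip_width: 0.0145
```

apply_moves(
  commands=[
    {"travel": [0,0.0003,-0.001],"twist": [0,0,0],"claw": 0.0},
    {"travel": [0,0.0005,-0.002],"twist": [0,0,0],"claw": 0.0},
    {"travel": [0,0.0005,-0.002],"twist": [0,0,0],"claw": 0.0},
  ],
)

```text
clock: 5.4
position: [0.5515, 0.0398, 0.1375]
tool_rot: [-3.141, 0.001, 1.33]
force: [6.1, 1.0, -30.5]
grip_width: 0.0145
```

The force jumped from about 5 N to 30 N at 9 to 10 mm of lift, which is a hard stop, so the catch is caught. I'll lower the lid and let go.

apply_moves(
  commands=[
    {"travel": [0,-0.0005,0.002],"twist": [0,0,0],"claw": 0.0},
    {"travel": [0,-0.001,0.004],"twist": [0,0,0],"claw": 0.0},
    {"travel": [0,-0.0015,0.006],"twist": [0,0,0],"claw": 0.0},
    {"travel": [0,-0.002,0.008],"twist": [0,0,0],"claw": 0.0},
    {"travel": [0,-0.0025,0.01],"twist": [0,0,0],"claw": 0.0},
    {"travel": [0,-0.0025,0.01],"twist": [0,0,0],"claw": 0.0},
    {"travel": [0,-0.0025,0.01],"twist": [0,0,0],"claw": 0.06},
    {"travel": [0,-0.0025,0.01],"twist": [0,0,0],"claw": 0.06},
    {"travel": [0,-0.0025,0.01],"twist": [0,0,0],"claw": 0.06},
    {"travel": [0,-0.0025,0.01],"twist": [0,0,0],"claw": 0.06},
  ],
)

```text
clock: 6.4
position: [0.5496, 0.0403, 0.1285]
tool_rot: [3.141, -0.0, 1.329]
force: [-0.6, 0.7, -0.2]
grip_width: 0.0597
```

```bash
python3 - <<'E'
from h import *
from workcell import bot
s=bot.observe();print(s['position'],s['tool_rot'],s['force'],s['grip_width'])
yw=[np.pi,0,np.pi/2+case[2]]
# up, then beside knob on its +y side
print('up',rel(s,s['position']+[0,0,.06],yw))
K=w(case,(-.138,.014+.045,.19))[0]; print('over',K,rel(s,K,yw)); K[2]=.098; print(rel(s,K,yw))
E
```

```text
[0.54961719 0.04027613 0.12848121] [ 3.14095355e+00 -1.00111703e-04  1.32940758e+00] [-0.5739387   0.70299551 -0.16363983] 0.059693571482403965
up (array([  0.,   0., -60.]), array([ 0.04, -0.01, -0.1 ]))
over [0.49654378 0.11316389 0.19      ] (array([ 58.1, -68.9, -61.6]), array([ 0.04, -0.01, -0.1 ]))
(array([ 58.1, -69. ,  30.4]), array([ 0.04, -0.01, -0.1 ]))
```

apply_moves(
  commands=[
    {"travel": [0,0,-0.025],"twist": [0,0,0],"claw": 0.06},
    {"travel": [0,0,-0.055],"twist": [0,0,0],"claw": 0.06},
    {"travel": [0.01,-0.01,-0.08],"twist": [0,0,0],"claw": 0.0},
    {"travel": [0.03,-0.035,-0.085],"twist": [0,0,0],"claw": 0.0},
    {"travel": [0.05,-0.06,-0.07],"twist": [0,0,0],"claw": 0.0},
    {"travel": [0.058,-0.069,-0.045],"twist": [0,0,0],"claw": 0.0},
    {"travel": [0.058,-0.069,-0.015],"twist": [0,0,0],"claw": 0.0},
    {"travel": [0.058,-0.069,0.015],"twist": [0,0,0],"claw": 0.0},
    {"travel": [0.058,-0.069,0.03],"twist": [0,0,0],"claw": 0.0},
    {"travel": [0.058,-0.069,0.032],"twist": [0,0,0],"claw": 0.0},
  ],
)

```text
clock: 7.4
position: [0.4955, 0.1129, 0.0949]
tool_rot: [-3.14, 0.002, 1.329]
force: [-0.5, 0.2, 1.0]
grip_width: 0.0002
```

```bash
python3 - <<'E'
from h import *
from workcell import bot
s=bot.observe();print(s['position'],s['tool_rot'],s['force'],s['grip_width'])
f=bot.grab_frame('side'); cv2.imwrite('pics/s3.png',cv2.resize(f['frame'][140:380,200:520],(800,600)))
f=bot.grab_frame('scene'); cv2.imwrite('pics/c3.png',cv2.resize(f['frame'][140:380,180:500],(800,600)))
yw=[np.pi,0,np.pi/2+case[2]]
K=w(case,(-.138,.014-.028+.018,.096))[0]; print(K,rel(s,K,yw))
E
```

```text
[0.49545096 0.11285476 0.09486639] [-3.13970366e+00  1.57979226e-03  1.32941788e+00] [-0.45601804  0.20611158  1.00198845] 0.0002110976379701671
[0.48349151 0.05973507 0.096     ] (array([-54.4,   1.1,  -1. ]), array([-0.11,  0.09, -0.1 ]))
```

View pics/s3.png

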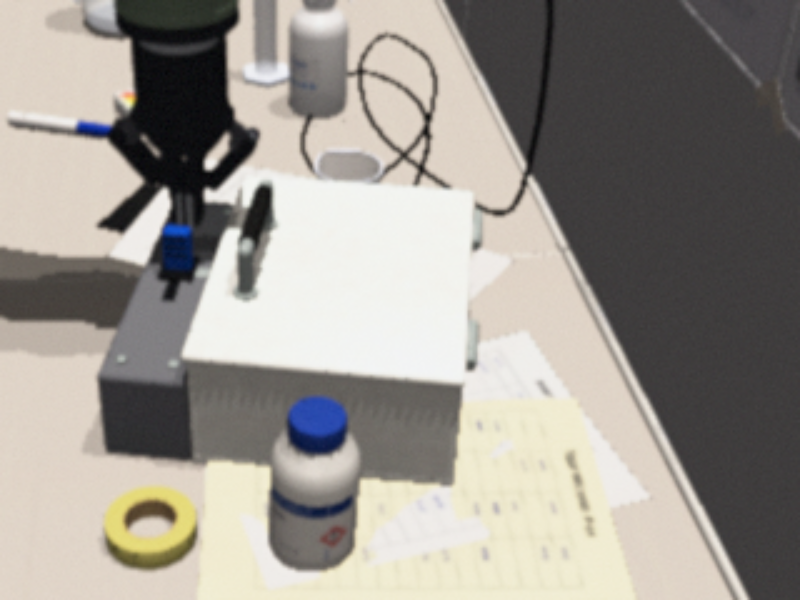

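View pics/c3.png

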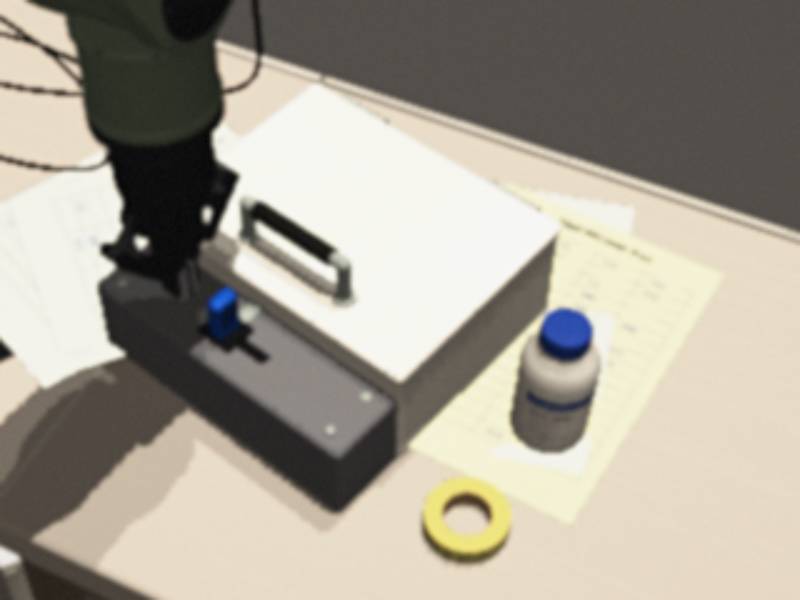

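The fingers are on the deck behind the knob and in line with it, with the knob at (178,250) in the side view. Now pushing it to the right.

apply_moves(
  commands=[
    {"travel": [-0.008,-0.003,0],"twist": [0,0,0],"claw": 0.0},
    {"travel": [-0.017,-0.003,0],"twist": [0,0,0],"claw": 0.0},
    {"travel": [-0.023,-0.003,0],"twist": [0,0,0],"claw": 0.0},
    {"travel": [-0.027,-0.003,0],"twist": [0,0,0],"claw": 0.0},
    {"travel": [-0.031,-0.003,0],"twist": [0,0,0],"claw": 0.0},
    {"travel": [-0.035,-0.003,0],"twist": [0,0,0],"claw": 0.0},
    {"travel": [-0.039,-0.003,0],"twist": [0,0,0],"claw": 0.0},
    {"travel": [-0.042,-0.003,0],"twist": [0,0,0],"claw": 0.0},
    {"travel": [-0.045,-0.003,0],"twist": [0,0,0],"claw": 0.0},
  ],
)

```text
clock: 8.4
position: [0.4826, 0.07, 0.0963]
tool_rot: [3.141, -0.0, 1.33]
force: [1.2, 2.0, 1.0]
grip_width: 0.0004
```

apply_moves(
  commands=[
    {"travel": [-0.002,0,0],"twist": [0,0,0],"claw": 0.0},
    {"travel": [-0.004,0,0],"twist": [0,0,0],"claw": 0.0},
    {"travel": [-0.006,0,0],"twist": [0,0,0],"claw": 0.0},
    {"travel": [-0.007,0,0],"twist": [0,0,0],"claw": 0.0},
  ],
)

```text
clock: 8.8
position: [0.4809, 0.0633, 0.0963]
tool_rot: [3.142, 0.0, 1.33]
force: [1.6, 2.7, 0.5]
grip_width: -0.0004
```

apply_moves(
  commands=[
    {"travel": [-0.001,0,0],"twist": [0,0,0],"claw": 0.0},
    {"travel": [-0.002,0,0],"twist": [0,0,0],"claw": 0.0},
  ],
)

```text
clock: 9.0
position: [0.4804, 0.0615, 0.0963]
tool_rot: [-3.142, 0.0, 1.33]
force: [2.8, 2.3, 0.1]
grip_width: 0.0001
```

apply_moves(
  commands=[
    {"travel": [-0.001,0,0],"twist": [0,0,0],"claw": 0.0},
    {"travel": [-0.002,0,0],"twist": [0,0,0],"claw": 0.0},
  ],
)

```text
clock: 9.2
position: [0.4803, 0.061, 0.0964]
tool_rot: [3.141, -0.002, 1.331]
force: [4.7, 16.1, -1.5]
grip_width: 0.0002
```

apply_moves(
  commands=[
    {"travel": [-0.001,0,0],"twist": [0,0,0],"claw": 0.0},
    {"travel": [-0.001,0,0],"twist": [0,0,0],"claw": 0.0},
  ],
)

```text
clock: 9.4
position: [0.4802, 0.061, 0.0964]
tool_rot: [3.141, -0.003, 1.332]
force: [4.3, 18.5, -2.5]
grip_width: 0.0003
```

The force climbed to 18 N with no further motion, so the knob is at its right stop. I'll back off, rise and check.

apply_moves(
  commands=[
    {"travel": [0.006,0,0],"twist": [0,0,0],"claw": 0.0},
    {"travel": [0.016,0,0],"twist": [0,0,0],"claw": 0.0},
    {"travel": [0.025,0,-0.01],"twist": [0,0,0],"claw": 0.0},
    {"travel": [0.025,0,-0.04],"twist": [0,0,0],"claw": 0.0},
    {"travel": [0.025,0,-0.075],"twist": [0,0,0],"claw": 0.0},
    {"travel": [0.025,0,-0.11],"twist": [0,0,0],"claw": 0.02},
    {"travel": [0.025,0,-0.13],"twist": [0,0,0],"claw": 0.06},
    {"travel": [0.025,0,-0.13],"twist": [0,0,0],"claw": 0.06},
  ],
)

```text
clock: 10.2
position: [0.4867, 0.0834, 0.2293]
tool_rot: [3.138, -0.002, 1.33]
force: [-0.4, -0.2, 0.1]
grip_width: 0.0433
```

```bash
python3 - <<'E'
from h import *
from workcell import bot
s=bot.observe();print(s['position'],s['tool_rot'],s['force'],s['grip_width'])
f=bot.grab_frame('scene'); cv2.imwrite('pics/c4.png',cv2.resize(f['frame'][140:380,180:500],(800,600)))
f=bot.grab_frame('side'); cv2.imwrite('pics/s4.png',cv2.resize(f['frame'][140:380,200:520],(800,600)))
yw=[np.pi,0,np.pi/2+case[2]]
K=[.5492,.0403,.20]; print(K,rel(s,K,yw)); K[2]=.128; print(K,rel(s,K,yw))
E
```

```text
[0.48668125 0.08338695 0.22927865] [ 3.13829786e+00 -2.43049404e-03  1.32964801e+00] [-0.38739089 -0.18246602  0.13639971] 0.043322293679952946
[0.5492, 0.0403, 0.2] (array([-27. ,  70.9,  29.4]), array([ 0.19, -0.14, -0.09]))
[0.5492, 0.0403, 0.128] (array([-27.2,  70.7, 101.4]), array([ 0.19, -0.14, -0.09]))
```

View pics/c4.png

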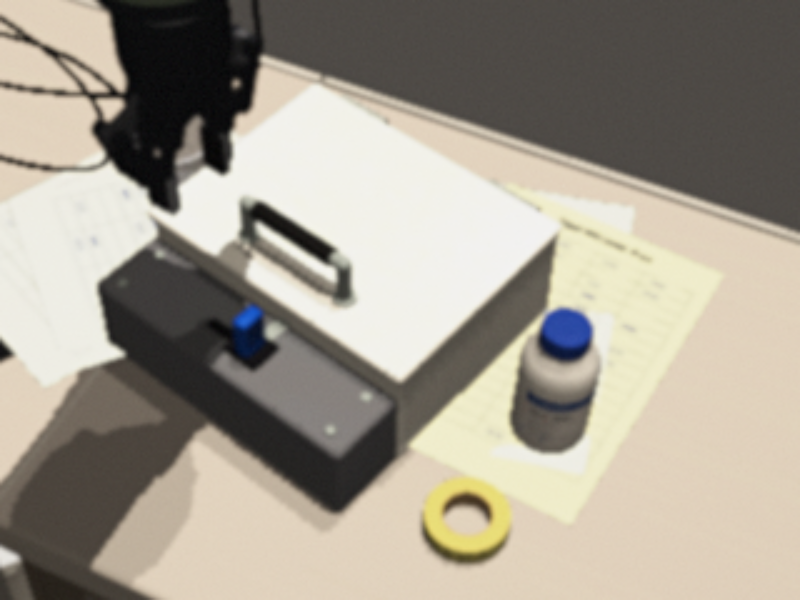

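View pics/s4.png

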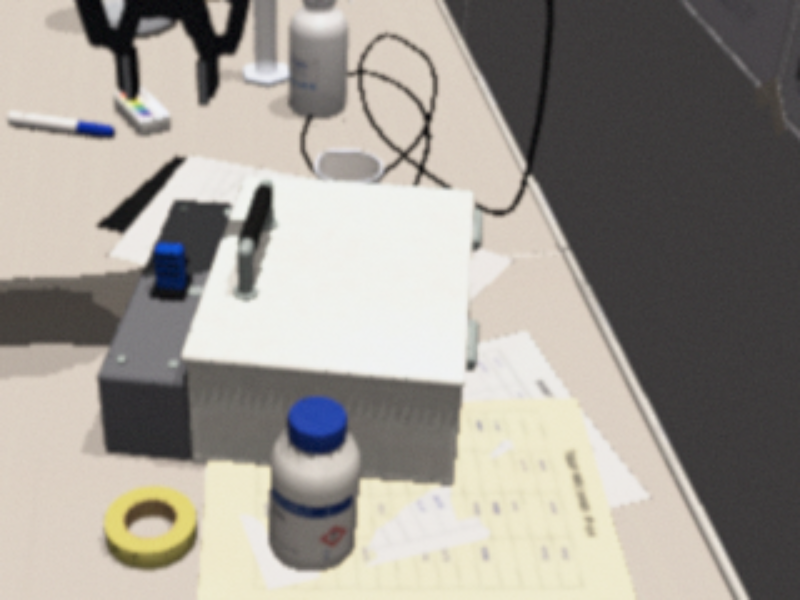

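The knob now sits at the right end of its slot, at (248,335) in the scene view, and the bottle, tape and beaker haven't moved. Gripping the handle again.

apply_moves(
  commands=[
    {"travel": [-0.008,0.02,0],"twist": [0,0,0],"claw": 0.06},
    {"travel": [-0.018,0.05,0],"twist": [0,0,0],"claw": 0.06},
    {"travel": [-0.027,0.071,0.01],"twist": [0.1,-0.1,-0.1],"claw": 0.06},
    {"travel": [-0.027,0.071,0.035],"twist": [0.2,-0.1,-0.1],"claw": 0.06},
    {"travel": [-0.027,0.071,0.06],"twist": [0.2,-0.1,-0.1],"claw": 0.06},
    {"travel": [-0.027,0.071,0.08],"twist": [0.2,-0.1,-0.1],"claw": 0.06},
    {"travel": [-0.027,0.071,0.095],"twist": [0.2,-0.1,-0.1],"claw": 0.06},
    {"travel": [-0.027,0.071,0.102],"twist": [0.2,-0.1,-0.1],"claw": 0.06},
    {"travel": [-0.027,0.071,0.102],"twist": [0.2,-0.1,-0.1],"claw": 0.06},
  ],
)

```text
clock: 11.2
position: [0.5474, 0.0395, 0.1231]
tool_rot: [-3.136, 0.003, 1.331]
force: [0.7, -0.6, 0.1]
grip_width: 0.0601
```

apply_moves(
  commands=[
    {"travel": [0,0,0],"twist": [0,0,0],"claw": 0.0},
    {"travel": [0,0,0],"twist": [0,0,0],"claw": 0.0},
    {"travel": [0,0,0],"twist": [0,0,0],"claw": 0.0},
    {"travel": [0,0,0],"twist": [0,0,0],"claw": 0.0},
    {"travel": [0,0,0],"twist": [0,0,0],"claw": 0.0},
    {"travel": [0,0,0],"twist": [0,0,0],"claw": 0.0},
    {"travel": [0,0,0],"twist": [0,0,0],"claw": 0.0},
  ],
  force=40,
)

```text
clock: 11.9
position: [0.5487, 0.0397, 0.125]
tool_rot: [-3.139, 0.001, 1.331]
force: [0.1, 0.1, 7.0]
grip_width: 0.0149
```

```bash
python3 - <<'E'
from h import *
for d in range(0,50,3):
    q=np.radians(d); p=lidP((-.07,0,.146),q)[0]-[-.07,0,.146]; print(d,(p*1000).round(1)[[0,2]])
E
```

```text
0 [0. 0.]
3 [2.6 8.8]
6 [ 5.7 17.5]
9 [ 9.3 26. ]
12 [13.3 34.3]
15 [17.7 42.4]
18 [22.5 50.3]
21 [27.8 57.9]
24 [33.4 65.2]
27 [39.4 72.2]
30 [45.8 78.8]
33 [52.5 85.2]
36 [59.5 91.1]
39 [66.8 96.7]
42 [ 74.4 101.9]
45 [ 82.3 106.7]
48 [ 90.4 111.1]
```

apply_moves(
  commands=[
    {"travel": [0,0.001,-0.003],"twist": [0,0,0],"claw": 0.0},
    {"travel": [0,0.0017,-0.006],"twist": [0,0,0],"claw": 0.0},
    {"travel": [0,0.0026,-0.009],"twist": [0,0,0],"claw": 0.0},
    {"travel": [0,0.0035,-0.012],"twist": [0,0,0],"claw": 0.0},
    {"travel": [0,0.004,-0.0135],"twist": [0,0,0],"claw": 0.0},
    {"travel": [0,0.004,-0.0135],"twist": [0,0,0],"claw": 0.0},
  ],
)

```text
clock: 12.5
position: [0.5523, 0.0388, 0.138]
tool_rot: [-3.139, 0.002, 1.331]
force: [6.1, 1.8, -6.3]
grip_width: 0.0149
```

apply_moves(
  commands=[
    {"travel": [0,0.002,-0.0045],"twist": [0,0,0],"claw": 0.0},
    {"travel": [0,0.0038,-0.009],"twist": [0,0,0],"claw": 0.0},
    {"travel": [0,0.0057,-0.013],"twist": [0,0,0],"claw": 0.0},
    {"travel": [0,0.0075,-0.017],"twist": [0,0,0],"claw": 0.0},
    {"travel": [0,0.0095,-0.0215],"twist": [0,0,0],"claw": 0.0},
    {"travel": [0,0.0115,-0.0255],"twist": [0,0,0],"claw": 0.0},
    {"travel": [0,0.014,-0.0295],"twist": [0,0,0],"claw": 0.0},
    {"travel": [0,0.0165,-0.0335],"twist": [0,0,0],"claw": 0.0},
    {"travel": [0,0.019,-0.0373],"twist": [0,0,0],"claw": 0.0},
    {"travel": [0,0.019,-0.0373],"twist": [0,0,0],"claw": 0.0},
  ],
)

```text
clock: 13.5
position: [0.5692, 0.0346, 0.1753]
tool_rot: [-3.135, 0.002, 1.331]
force: [-13.7, 5.3, 3.2]
grip_width: 0.0143
```

```bash
python3 - <<'E'
from h import *
from workcell import bot
s=bot.observe();print(s['position'],s['tool_rot'],s['force'],s['moment'],s['grip_width'],s['qpos'])
f=bot.grab_frame('scene'); cv2.imwrite('pics/c5.png',cv2.resize(f['frame'][140:380,180:500],(800,600)))
f=bot.grab_frame('side'); cv2.imwrite('pics/s5.png',cv2.resize(f['frame'][140:380,200:520],(800,600)))
E
```

```text
[0.56924292 0.03462231 0.17532355] [-3.13456698e+00  1.70445208e-03  1.33141911e+00] [-13.71061089   5.25191535   3.15459998] [ 1.07463536  3.1243973  -0.03455562] 0.014326871098524022 [-0.49430748  0.55228369  0.47221941  1.81402258 -0.32140993  0.85914648
 -0.10764029]
```

View pics/s5.png

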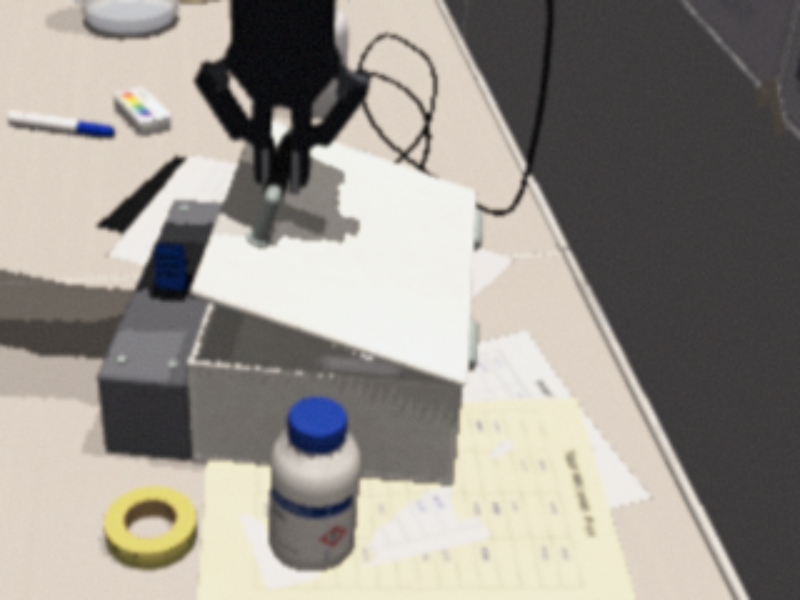

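```bash
python3 - <<'E'
from h import *
p0=lidP((-.07,0,.146),np.radians(17.7))[0]
for q,th in ((17.7,0),(19,2),(21,4),(23,6),(25,8),(27,10),(29,12),(31,14),(33,16),(35,18),(37,20),(39,20),(41,20),(43,20),(45,20)):
    d=(lidP((-.07,0,.146),np.radians(q))[0]-p0)*1000; t=np.radians(th)
    print(q,th,'y',round(d[0]-21*np.sin(t)-1.5,1),'z',round(-d[2]-21*(1-np.cos(t)),1))
E
```

```text
17.7 0 y -1.5 z -0.0
19 2 y -0.0 z -3.3
21 4 y 2.8 z -8.4
23 6 y 5.8 z -13.4
25 8 y 8.9 z -18.2
27 10 y 12.2 z -23.0
29 12 y 15.7 z -27.6
31 14 y 19.4 z -32.1
33 16 y 23.2 z -36.5
35 18 y 27.1 z -40.7
37 20 y 31.2 z -44.8
39 20 y 36.1 z -48.5
41 20 y 41.2 z -52.0
43 20 y 46.3 z -55.3
45 20 y 51.6 z -58.5
```

apply_moves(
  commands=[
    {"travel": [0,-0.001,-0.001],"twist": [1,0,0],"claw": 0.0},
    {"travel": [0,0,-0.0033],"twist": [2,0,0],"claw": 0.0},
    {"travel": [0,0.0028,-0.0084],"twist": [4,0,0],"claw": 0.0},
    {"travel": [0,0.0058,-0.0134],"twist": [6,0,0],"claw": 0.0},
    {"travel": [0,0.0089,-0.0182],"twist": [8,0,0],"claw": 0.0},
    {"travel": [0,0.0122,-0.023],"twist": [10,0,0],"claw": 0.0},
    {"travel": [0,0.0122,-0.023],"twist": [10,0,0],"claw": 0.0},
  ],
  force=30,
)

```text
clock: 14.3
position: [0.5828, 0.0312, 0.1985]
tool_rot: [-2.961, 0.002, 1.331]
force: [-8.5, 4.4, 1.2]
grip_width: 0.0149
```

```bash
python3 - <<'E'
from h import *
from workcell import bot
s=bot.observe();print(s['position'],s['tool_rot'],s['force'],s['moment'],s['grip_width'],s['qpos'])
R=Rot.from_euler('xyz',s['tool_rot']); g=s['position']+R.apply([0,0,-.021])
c=case; d=g-w(c,(.1,0,.1))[0]; dx=d@[np.cos(c[2]),np.sin(c[2]),0]; print('radius',np.hypot(dx,d[2]),'angle',np.degrees(np.arctan2(d[2],-dx)-np.arctan2(.046,.17)))
E
```

```text
[0.58277126 0.03123405 0.19851884] [-2.96069433e+00  1.62148453e-03  1.33087771e+00] [-8.52831807  4.41559599  1.23512953] [ 0.85453859  1.81771492 -0.0427468 ] 0.014880711969190219 [-0.4125623   0.63131703  0.45623732  1.61175747 -0.33607454  1.15380419
 -0.08331664]
radius 0.17710943222416092 angle 27.149955939236207
```

```bash
python3 - <<'E'
from h import *
from workcell import bot
s=bot.observe(); R=Rot.from_euler('xyz',s['tool_rot']); G=np.array([0,0,-.021])
g0=s['position']+R.apply(G)
P0=w(case,lidP((-.07,0,.146),np.radians(27.15)))[0]
for q,th in ((29,12),(31,14),(33,16),(35,18),(37,20),(39,20),(41,20),(43,20),(45,20)):
    g=g0+w(case,lidP((-.07,0,.146),np.radians(q)))[0]-P0-w([0,0,case[2]],(.0005,0,0))[0]
    R2=R*Rot.from_rotvec([th-10,0,0],degrees=True)
    print(q,th-10,np.round(R.inv().apply(g-R2.apply(G)-s['position'])*1000,1))
E
```

```text
29 2 [-0.   1.9 -4.7]
31 4 [-0.   4.6 -9.8]
33 6 [ -0.    7.6 -14.8]
35 8 [ -0.   10.7 -19.7]
37 10 [ -0.   14.  -24.4]
39 10 [ -0.   18.2 -28.9]
41 10 [ -0.   22.5 -33.3]
43 10 [ -0.   27.  -37.5]
45 10 [ -0.   31.6 -41.6]
```

apply_moves(
  commands=[
    {"travel": [0,0.0019,-0.0047],"twist": [2,0,0],"claw": 0.0},
    {"travel": [0,0.0046,-0.0098],"twist": [4,0,0],"claw": 0.0},
    {"travel": [0,0.0076,-0.0148],"twist": [6,0,0],"claw": 0.0},
    {"travel": [0,0.0107,-0.0197],"twist": [8,0,0],"claw": 0.0},
    {"travel": [0,0.014,-0.0244],"twist": [10,0,0],"claw": 0.0},
    {"travel": [0,0.0182,-0.0289],"twist": [10,0,0],"claw": 0.0},
    {"travel": [0,0.0225,-0.0333],"twist": [10,0,0],"claw": 0.0},
    {"travel": [0,0.027,-0.0375],"twist": [10,0,0],"claw": 0.0},
    {"travel": [0,0.0316,-0.0416],"twist": [10,0,0],"claw": 0.0},
    {"travel": [0,0.0316,-0.0416],"twist": [10,0,0],"claw": 0.0},
  ],
)

```text
clock: 15.3
position: [0.6201, 0.0221, 0.2343]
tool_rot: [-2.788, 0.002, 1.331]
force: [-8.8, 2.7, 7.0]
grip_width: 0.0149
```

```bash
python3 - <<'E'
from h import *
from workcell import bot
s=bot.observe();print(s['position'],s['tool_rot'],s['force'],s['moment'],s['grip_width'],s['qpos'])
R=Rot.from_euler('xyz',s['tool_rot']); g=s['position']+R.apply([0,0,-.021])
c=case; d=g-w(c,(.1,0,.1))[0]; dx=d@[np.cos(c[2]),np.sin(c[2]),0]; print('radius',np.hypot(dx,d[2]),'angle',np.degrees(np.arctan2(d[2],-dx)-np.arctan2(.046,.17)))
f=bot.grab_frame('scene'); cv2.imwrite('pics/c6.png',cv2.resize(f['frame'][110:350,180:500],(800,600)))
f=bot.grab_frame('side'); cv2.imwrite('pics/s6.png',cv2.resize(f['frame'][140:380,200:520],(800,600)))
for q in (40,45,50): print(q,[((proj('side',w(case,lidP((-.105,y,.108),np.radians(q))))[0]-[200,140])*2.5).round() for y in(.133,-.133)])
E
```

```text
[0.62008371 0.02208082 0.23434698] [-2.78849573e+00  1.62281921e-03  1.33108937e+00] [-8.78957251  2.70114903  6.96082007] [ 0.62531862  2.19074777 -0.03804148] 0.014857868429318853 [-0.31290893  0.75731499  0.44064458  1.3113586  -0.35483621  1.4959394
 -0.07604297]
radius 0.17796848480407182 angle 44.81150133997222
40 [array([300.,  41.]), array([245., 206.])]
45 [array([315.,  27.]), array([263., 191.])]
50 [array([332.,  15.]), array([284., 177.])]
```

View pics/s6.png

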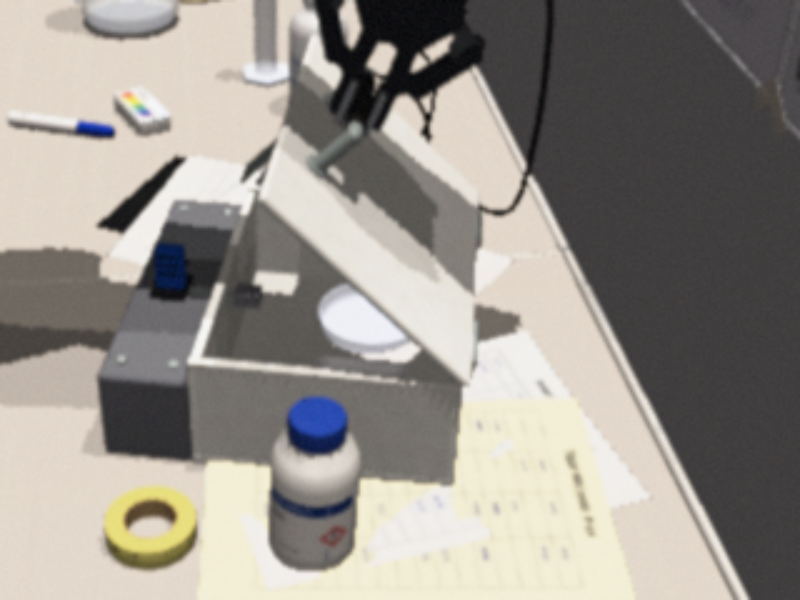

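View pics/c6.png

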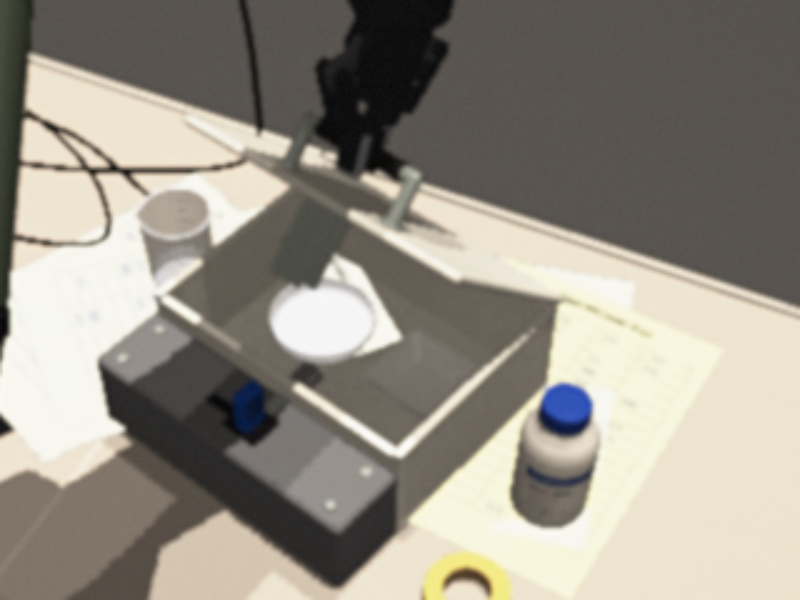

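In the side view the lid's front right corner is at (263,193), and the prediction for 45° is (263,191). The gripper still holds the handle, and the beaker, bottle and tape are in place. I'll hold briefly to check it stays put before handing in.

apply_moves(
  commands=[
    {"travel": [0,0,0],"twist": [0,0,0],"claw": 0.0},
    {"travel": [0,0,0],"twist": [0,0,0],"claw": 0.0},
    {"travel": [0,0,0],"twist": [0,0,0],"claw": 0.0},
    {"travel": [0,0,0],"twist": [0,0,0],"claw": 0.0},
    {"travel": [0,0,0],"twist": [0,0,0],"claw": 0.0},
    {"travel": [0,0,0],"twist": [0,0,0],"claw": 0.0},
    {"travel": [0,0,0],"twist": [0,0,0],"claw": 0.0},
    {"travel": [0,0,0],"twist": [0,0,0],"claw": 0.0},
  ],
)

```text
clock: 16.2
position: [0.6197, 0.0222, 0.2341]
tool_rot: [-2.788, 0.002, 1.331]
force: [-7.8, 2.6, 5.8]
grip_width: 0.0145
```

```bash
python3 - <<'E'
from workcell import bot
s=bot.observe();print(s['clock'],s['position'],s['force'],s['grip_width'])
print(bot.job_done())
E
```

```text
16.2 [0.61967057 0.02221788 0.23412543] [-7.77887363  2.59758956  5.79153759] 0.014508813118046818
the job is handed in; nothing more can be done
None
```

The job is handed in at 16.2 s, with the lid held about half open at roughly 45°.

- **Tug test:** I tugged the lid by its handle before touching the knob. It stopped hard at about 9–10 mm of lift, where the force jumped from about 5 N to 30 N, so the catch was caught.
- **Freeing the catch:** I lowered the lid, let go and pushed the blue knob right to its other stop, where it would go no further at about 18 N. The pictures show it at the right end of its slot.
- **Raising the lid:** I gripped the handle again and the lid came up freely. The arm's pose gives 44.8°. The side picture agrees, with the lid's front corner within 2 pixels of where 45° would put it.
- **Final hold:** Over a 0.8 s hold the arm moved less than 0.5 mm, and the fingers stayed closed on the sleeve at 14.5 mm.
- **Beaker, bottle and tape:** by eye they look unmoved in the last pictures.

A sideways push of about 8–9 N remains on the handle, from a 1–2 mm error in the arc I followed, well below the limits. My first move was refused because the finger opening was missing, and nothing moved then. The case's measured position differed by about 3 mm between the fixed cameras and the wrist camera. I used the wrist camera's fit, and both grips on the handle then closed on the sleeve.

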